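# Wind up the red paper roll until its brake lets go

### The arm

A 7-joint arm with a two-finger parallel gripper is mounted at the origin on the work surface. World frame = base frame: x ahead of the robot, y to its left, z up, the work surface at z = 0. Lengths are in m, angles in rad, forces in N, time in s.
With the tool pointing down it reaches from about 0.425 to 0.925 m from the base axis. Payload 6.8 kg.
Tool frame: the origin (TCP) lies on the centre line of the jaws, within the pads' length; the fingertips stand 14 mm ahead of it and the grasp point (between the pads) lies 5 mm behind it (bot.finger_overhang is the distance from the TCP to the fingertips, in m); z points along the fingers, y is the line along which they close (so a half turn about z gives the same grasp; the last joint's range is limited). The gripper opens to 85 mm and grips with 20 to 120 N. Pads are 22 mm wide; open, the fingers measure 114 mm over their backs; the gripper's body (76 mm by 85 mm) begins 54 mm behind the grasp point. The pads swing forward as they close: fully open they stand 13 mm farther back than shut.
Start: joints at [1.105, 0.477, 0.022, 1.555, -0.011, 1.109, -0.083], TCP at [0.236, -0.632, 0.245] pointing down, gripper open.
Joint ranges: [-2.96, 2.96], [-0.34, 2.1], [-1.41, 1.46], [0.24, 2.44], [-1.37, 4.51], [0.17, 1.92], [-2.96, 2.96]. Speed limits (rad/s): [2.39, 2.39, 3.14, 3.14, 3.14, 3.14, 3.14].

### API

Orientations are given as a unit quaternion [w, x, y, z].
In Python, from station import bot gives the robot as it stands.
- The arm moves only by the shell command python3 -m inch 'ROWS' [OPENING] [FORCE]. ROWS is JSON, a list of rows, each a list of 4 numbers: the shift along the tool's x, y, z in m, then the turn about the tool's z in degrees. A call has 1 to 12 rows; each row shifts and turns the commanded pose from where the row before left it, along the tool's axes as they then stand; what a row does not reach is not made up. A row lasts 1/10 s, in which the tool goes at most 50 mm and 8.59 degrees, less where a joint would pass 70% of its speed; a pose out of reach is approached as far as the arm can. A call is refused whole if a number of a shift passes 0.05 or a number of a turn 8.59, either way. A call with a gripper value outside its range is refused whole. OPENING is the finger opening in m, from 0 to 0.0854, set as the call begins (- or left out, the last holds). The fingers move at their own pace and stop on an object; FORCE is the grip in N (left out, the last holds). Time passes only in rows, so rows that do not move let the fingers close. It gives the time, the measured TCP pose, the force, the opening and the grip force at its end, in the units of the state.
- bot.get_obs(): the state, without advancing time (a new reading comes with each control period).
- bot.read_camera(name): name is "scene" or "top" or "wrist"; returns a dict with "color" (480x640x3 uint8, red, green, blue), "mtx" (3x3 intrinsics, pixels), "world_from_camera" (4x4, takes a point from camera to world coordinates); the wrist camera has in their place "hand_eye" (4x4, takes a point from camera to tool coordinates, whose origin is the TCP and whose axes are the flange's). Camera axes: x right, y up, looking along -z (the intrinsics and any distortion apply to the point x, -y, -z); pixel columns grow to the right and rows downward; lengths in m; the calibration is good to about 2 mm. A picture is of the moment at which its call begins: read the wrist's pose just before it. There is no depth.
- bot.hand_in(): hands the job in; it is judged then, once.
The state is a dict: "t": time; "q": joint angles; "joint_vel": joint speeds; "joint_torque": joint torques, N m; "eef_pos": TCP position; "tool_rot": TCP orientation; "contact_force": force on the tool from outside, world axes, zero at the start; "torque": the same for the moment, N m; "gripper_width": opening from 0.0 (shut) to 1.0 (fully open); "grasp_force": force on a finger pad.
Only numpy, scipy, OpenCV 4.12 (cv2) and the standard library are available. Lean on these libraries where they do the work, as an engineer would, in place of code of your own. Each camera call takes 0.05 s, during which the arm holds its last target. There are 200 camera calls.

### The job

Two paper winders stand on the calligraphy table. On the one whose steel brake arm is still tucked in under the turntable, turn the crank clockwise (seen from above) against the drag until the brake arm springs out and the resistance suddenly drops away, then stop within a quarter turn and let go. Leave the other winder and the cup, ink bottle and paperweight as they are.

Things in the scene. Friction and masses are not known exactly. Their poses are not given: they have to be found in the camera images.
- hub_a (a point): Turning axis of the winder to be cranked, at the height of the middle of its crank knob (161 mm above the table). The winder stands fixed on the table: a 170 x 170 x 15 mm wooden board, on it an aluminium turntable (96 mm across, top 56 mm above the table) carrying an upright roll of red paper (82 mm across, its top 124 mm above the table), and over the roll a flat steel crank arm (16 mm wide, top of it 139 mm above the table). The axis is vertical.
- knob_a (a point): Centre of the crank knob to grip: upright black round knob, 18 mm across, 40 mm tall (141 to 181 mm above the table), 52 mm from the axis hub_a. It spins freely on its own pin, so a gripper need not turn with the crank.
- crank_a (a joint): Turn of the crank in rad, growing clockwise seen from above. It starts anywhere from 0 to 1.3; the brake drags (about 5 N at the knob) until about 5.7, where the brake arm springs out and the resistance drops to under 1 N. It then turns freely on to 9.0.
- brake_arm (a joint): Swing of the brake arm in rad: a 9 mm thick, about 105 mm long steel rod with a black ball end, lying just above the board, pivoted near a board corner on a visible post. Near 0: tucked under the turntable, braking. 0.9: sprung out along the board's edge, its ball end poking past the edge, brake off.
- knob_b (a point): Centre of the crank knob of the other winder: same build and size, but its brake arm already stands sprung out along the board's edge, so it is finished. Its crank turns freely. Leave it alone.
- ink_cup_mid (a point): Middle of a white plastic cup, 76 mm across, 85 mm tall, standing on the table. Leave it alone.
- paperweight_mid (a point): Middle of a dark wooden bar, 120 x 30 x 20 mm, lying on the table. Leave it alone.
- ink_bottle_mid (a point): Middle of a black ink bottle, 54 mm across, 120 mm tall, standing on the table. Leave it alone.

How it is judged:
By the outcome, as a careful person would: the job done as asked, in the order asked, and still so for the second after the job is handed in, with the robot touching nothing.
It also fails if it takes over 45 s, if anything falls off the work surface, if the arm or the gripper's body presses on something with over 40 N, if the wrist force passes 120 N, or if a joint passes its speed limit or range.

## Working session

There is one attempt and no reset: what is moved stays moved. The work goes in short steps, Python scripts to look and compute and a shell command to move; the robot and the scene stay as the last step left them, time stands still between calls to the robot, and variables do not carry over. Pictures are saved under pics/ and viewed, at most 10 in all, crops included, and the job is handed in when it is done.

```bash
mkdir -p pics; ls; python3 - <<'E'
from station import bot
import cv2,numpy as np
o=bot.get_obs();print({k:np.round(v,3).tolist() for k,v in o.items()})
for n in("scene","top"):
    c=bot.read_camera(n);cv2.imwrite(f"pics/{n}0.png",c["color"][:,:,::-1]);print(n,np.round(c["mtx"],1).tolist(),np.round(c["world_from_camera"],3).tolist(),[k for k in c])
E
```

```text
pics
{'t': 0.0, 'q': [1.105, 0.478, 0.022, 1.556, -0.011, 1.109, -0.083], 'joint_vel': [-0.0, -0.0, 0.0, -0.002, 0.0, -0.001, 0.001], 'joint_torque': [-0.001, -59.646, 1.608, -28.12, 0.012, 0.009, -0.0], 'eef_pos': [0.236, -0.632, 0.244], 'tool_rot': [-0.001, 0.984, 0.178, -0.0], 'contact_force': [-0.487, 0.994, 0.23], 'torque': [-0.078, -0.025, -0.033], 'grasp_force': 0.0, 'gripper_width': 1.0}
scene [[526.3, 0.0, 311.3], [0.0, 526.3, 245.9], [0.0, 0.0, 1.0]] [[0.187, -0.824, 0.535, 1.04], [0.982, 0.161, -0.096, -0.057], [-0.007, 0.543, 0.84, 0.851], [0.0, 0.0, 0.0, 1.0]] ['color', 'mtx', 'world_from_camera']
top [[500.9, 0.0, 318.4], [0.0, 500.9, 238.1], [0.0, 0.0, 1.0]] [[0.028, 0.99, -0.138, 0.438], [-1.0, 0.027, -0.006, -0.008], [-0.002, 0.138, 0.99, 1.157], [0.0, 0.0, 0.0, 1.0]] ['color', 'mtx', 'world_from_camera']
```

View pics/top0.png

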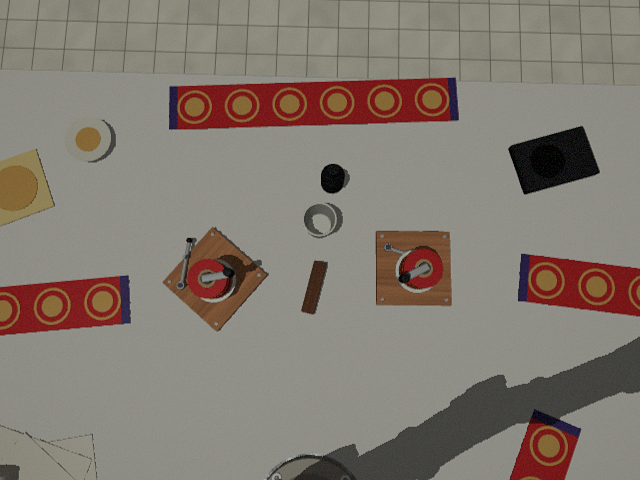

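View pics/scene0.png

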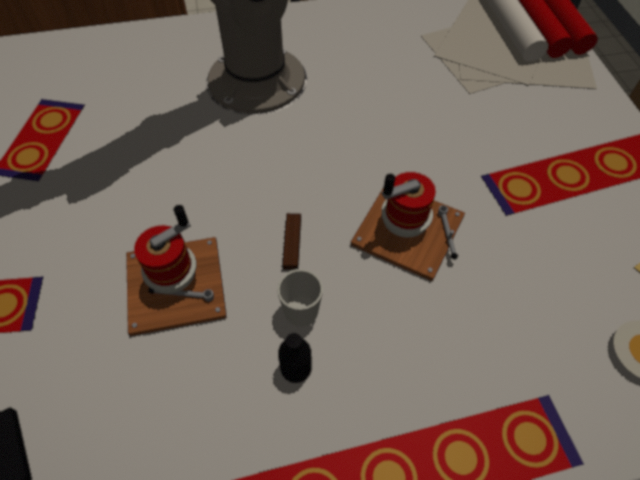

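The top view shows the right-hand winder (roll at about 421,268) with its brake arm tucked, from a post at 388,247. The left winder's arm lies along the board edge (181,285 to 191,240). The target is therefore the right one, with its knob near (405,278) in top and (180,215) in scene.

```bash
cat > h.py <<'E'
from station import bot
import cv2,numpy as np
def ray(c,u,v,T=None):
    T=c["world_from_camera"] if T is None else T;K=c["mtx"]
    d=T[:3,:3]@np.array([(u-K[0,2])/K[0,0],-(v-K[1,2])/K[1,1],-1]);return T[:3,3],d/np.linalg.norm(d)
def plane(c,u,v,z,T=None):
    p,d=ray(c,u,v,T);return p+d*(z-p[2])/d[2]
def tri(r1,r2):
    (p,a),(q,b)=r1,r2;s=np.linalg.lstsq(np.c_[a,-b],q-p,rcond=None)[0];A=p+a*s[0];B=q+b*s[1];return (A+B)/2,np.linalg.norm(A-B)
def blob(m,box):
    x0,y0,x1,y1=box;n,l,s,ce=cv2.connectedComponentsWithStats(m[y0:y1,x0:x1].astype(np.uint8));i=1+np.argmax(s[1:,4]);return ce[i]+[x0,y0],s[i]
def dark(im): return im.max(2)<40
def red(im): im=im.astype(int);return (im[:,:,0]>90)&(im[:,:,1]<50)
E
python3 - <<'E'
from h import *
t=bot.read_camera("top");s=bot.read_camera("scene")
a,sa=blob(dark(t["color"]),(392,265,416,290));b,sb=blob(dark(s["color"]),(168,198,196,232))
print(a,sa,b,sb);print("knob",tri(ray(t,*a),ray(s,*b)),plane(t,*a,.165))
m=red(t["color"]);ys,xs=np.nonzero(m[235:305,376:455]);
(cx,cy),r,_=(lambda e:(e[0],e[1],e[2]))(cv2.fitEllipse(cv2.convexHull(np.c_[xs+376,ys+235].astype(np.int32))))
print(cx,cy,r,"hub",plane(t,cx,cy,.115))
# board corners 
for u,v in((376,231),(450,232),(451,305),(377,305)):print(plane(t,u,v,.015))
for n,c,box in(("t",t,(370,225,460,310)),("s",s,(120,190,235,340))):
    x0,y0,x1,y1=box;cv2.imwrite(f"pics/{n}1.png",cv2.resize(c["color"][y0:y1,x0:x1,::-1],None,fx=5 if n=="t" else 4,fy=5 if n=="t" else 4,interpolation=3))
A=cv2.imread("pics/t1.png");B=cv2.imread("pics/s1.png");A=A[:425];h=600;C=np.zeros((600,800,3),np.uint8);C[:300,:]=0
C[:378,:400]=cv2.resize(A,(400,378));C[:522,400:800]=cv2.resize(B,(400,522));cv2.imwrite("pics/both.png",C)
E
```

```text
[404.02352941 277.55294118] [ 7  8 11 10 85] [180.77011494 216.39655172] [  7   8  12  22 174]
knob (array([ 0.50275379, -0.17476461,  0.15919018]), np.float64(0.0006902070951979258)) [ 0.50237305 -0.1734447   0.165     ]
422.6689147949219 268.4540100097656 (39.35507583618164, 40.54308319091797) hub [ 0.52560065 -0.22048695  0.115     ]
[ 0.61747321 -0.1334654   0.015     ]
[ 0.61985428 -0.30387902  0.015     ]
[ 0.45310315 -0.30475718  0.015     ]
[ 0.44843483 -0.13776746  0.015     ]
```

View pics/both.png

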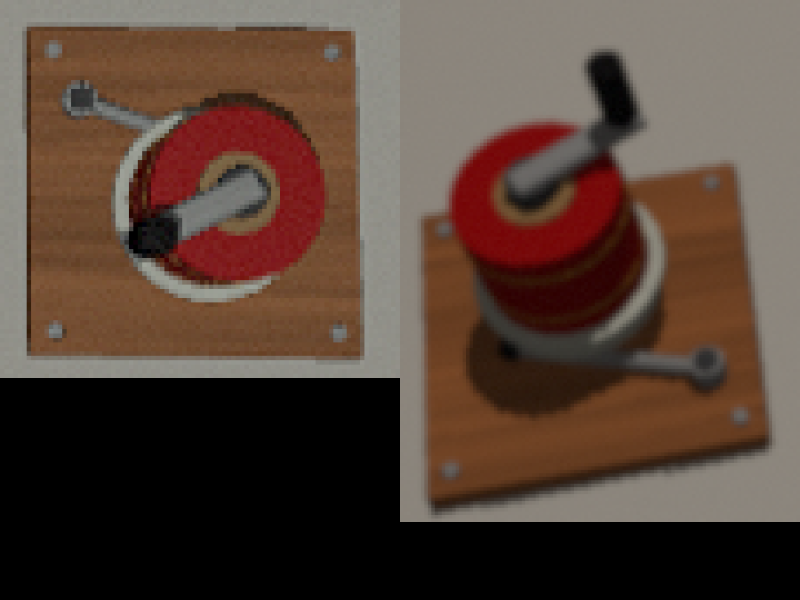

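The crops confirm this: brake arm tucked under the turntable, and the knob triangulates to z≈0.159, as it should. I'll align the tool with the world axes first, then fly over to it.

```bash
python3 -m inch '[[0,0,-0.02,6.8],[0,0,-0.02,6.8],[0,0,-0.015,6.9],[0,0,0,0]]' 0.05; python3 -m inch '[[0.022,-0.037,0,0],[0.022,-0.037,0,0],[0.022,-0.037,0,0],[0.022,-0.037,0,0],[0.022,-0.037,0,0],[0.022,-0.037,0,0],[0.022,-0.037,0,0],[0.022,-0.037,0,0],[0.022,-0.037,0,0],[0.022,-0.037,0,0],[0.022,-0.037,0,0],[0,0,0,0]]'
python3 - <<'E'
from h import *
from scipy.spatial.transform import Rotation as R
o=bot.get_obs();c=bot.read_camera("wrist");cv2.imwrite("pics/w0.png",c["color"][:,:,::-1])
T=np.eye(4);T[:3,:3]=R.from_quat(o["tool_rot"],scalar_first=True).as_matrix();T[:3,3]=o["eef_pos"];T=T@c["hand_eye"]
print(np.round(T,3).tolist(),np.round(c["mtx"],1).tolist(),o["eef_pos"],o["tool_rot"],o["contact_force"],o["q"])
P=np.linalg.inv(T)@np.array([.503,-.175,.16,1]);K=c["mtx"];print("knob px",K[0,2]+K[0,0]*P[0]/-P[2],K[1,2]+K[1,1]*P[1]/P[2])
E
```

```text
t: 0.6
eef_pos: [0.2369, -0.6333, 0.3026]
tool_rot: [0.002, 1.0, -0.001, 0.001]
contact_force: [0.0, 0.2, 0.3]
gripper_width: 0.588
grasp_force: 0.0
t: 1.8
eef_pos: [0.4813, -0.2184, 0.2995]
tool_rot: [-0.002, 1.0, 0.007, 0.0]
contact_force: [-0.1, -0.2, 0.8]
gripper_width: 0.586
grasp_force: 0.0
[[0.013, 0.962, 0.271, 0.55], [-1.0, 0.013, 0.0, -0.219], [-0.003, -0.271, 0.962, 0.43], [0.0, 0.0, 0.0, 1.0]] [[419.2, 0.0, 320.4], [0.0, 419.2, 236.5], [0.0, 0.0, 1.0]] [ 0.48127359 -0.21837534  0.29945866] [-1.52521989e-03  9.99974723e-01  6.93915879e-03  2.73174986e-04] [-0.09300618 -0.20020224  0.80805066] [ 0.44773599  0.19373359 -0.15919243  1.82914886  0.03047038  1.12165652
 -1.27868903]
knob px 253.2538817156949 193.14944999280095
```

View pics/w0.png

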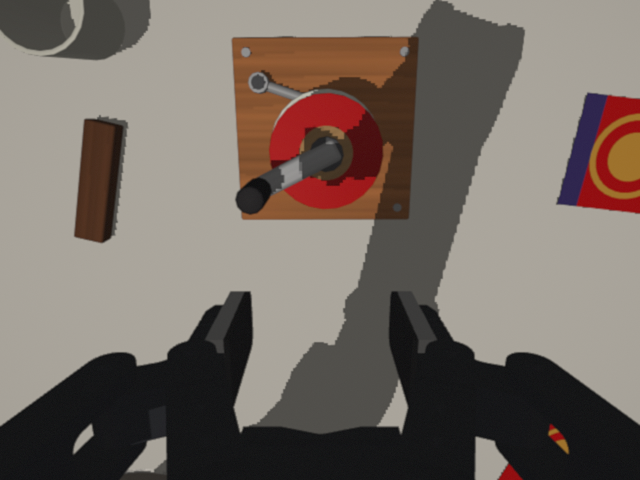

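The wrist view shows the knob cap at about (249,200), the roll centred near (326,150) and the brake arm at (258,82), still tucked. I'll cast these to their heights.

```bash
python3 - <<'E'
from h import *
from scipy.spatial.transform import Rotation as R
o=bot.get_obs();c=bot.read_camera("wrist")
T=np.eye(4);T[:3,:3]=R.from_quat(o["tool_rot"],scalar_first=True).as_matrix();T[:3,3]=o["eef_pos"];T=T@c["hand_eye"]
im=c["color"].astype(int);m=((im[:,:,0]>70)&(im[:,:,1]<im[:,:,0]*.35))[85:215,262:390]
ys,xs=np.nonzero(m);e=cv2.fitEllipse(cv2.convexHull(np.c_[xs+262,ys+85].astype(np.int32)));print(e)
print("hub",plane(c,*e[0],.124,T),"knobtop",plane(c,249.5,200,.181,T),plane(c,326,151,.124,T))
print(o["eef_pos"])
E
```

```text
((320.377685546875, 147.81997680664062), (112.81524658203125, 115.66376495361328), 0.9535869359970093)
hub [ 0.5281472  -0.22209027  0.124     ] knobtop [ 0.50083004 -0.1797737   0.181     ] [ 0.52595036 -0.22613783  0.124     ]
[ 0.47954963 -0.22178327  0.29933591]
```

```bash
python3 -m inch '[[0.012,-0.023,0,0],[0.011,-0.022,0,0],[0,0,0.03,0],[0,0,0.03,0],[0,0,0.03,0],[0,0,0,0],[0,0,0,0]]'; python3 - <<'E'
from h import *
from scipy.spatial.transform import Rotation as R
o=bot.get_obs();c=bot.read_camera("wrist");cv2.imwrite("pics/w1.png",c["color"][:,:,::-1]);print(o["eef_pos"],o["tool_rot"])
E
```

```text
t: 2.6
eef_pos: [0.5007, -0.1815, 0.2103]
tool_rot: [0.0, 1.0, -0.001, -0.001]
contact_force: [0.2, 0.1, 0.6]
gripper_width: 0.585
grasp_force: 0.0
[ 0.50072253 -0.18148488  0.21030875] [ 1.11772947e-05  9.99999643e-01 -5.13307183e-04 -6.70731850e-04]
```

View pics/w1.png

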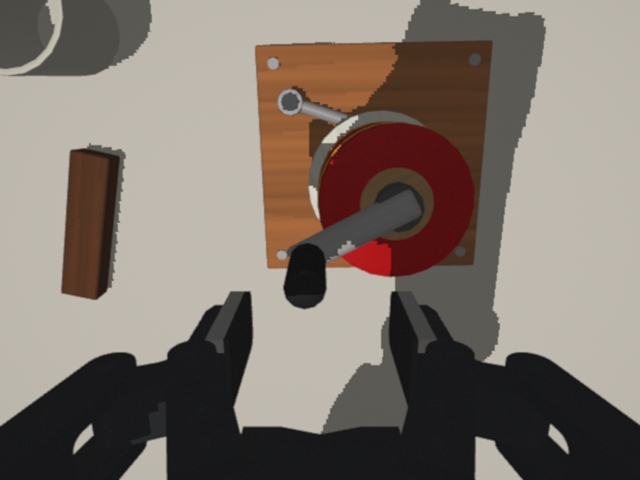

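The knob top is at (305,290), 5–6 mm off the jaw centre line (x=320), so its y is about -0.176, matching the earlier estimate. Next: descend and grip.

```bash
python3 -m inch '[[0.002,-0.0055,0,0],[0,0,0.02,0],[0,0,0.02,0],[0,0,0.01,0],[0,0,0,0]]'; python3 -m inch '[[0,0,0,0],[0,0,0,0],[0,0,0,0],[0,0,0,0],[0,0,0,0]]' 0.0 50
```

```text
t: 3.15
eef_pos: [0.5032, -0.1745, 0.16]
tool_rot: [-0.0, 1.0, 0.0, -0.001]
contact_force: [-1.0, -0.8, -0.1]
gripper_width: 0.583
grasp_force: 0.0
t: 3.65
eef_pos: [0.5043, -0.1748, 0.1615]
tool_rot: [0.0, 1.0, 0.0, 0.001]
contact_force: [-0.9, 0.4, 6.4]
gripper_width: 0.194
grasp_force: 48.8
```

```bash
python3 - <<'E'
import numpy as np
a=np.radians(118-15*np.arange(26));p=.052*np.c_[np.cos(a),-np.sin(a)]
for i,d in enumerate(np.diff(p,axis=0)):print(i,np.round(d,4).tolist(), np.round([.528+p[i+1,0],-.2215-p[i+1,1]],4))
E
```

```text
0 [0.0127, -0.0048] [ 0.5163 -0.1708]
1 [0.0135, -0.0013] [ 0.5298 -0.1695]
2 [0.0134, 0.0022] [ 0.5432 -0.1718]
3 [0.0124, 0.0056] [ 0.5556 -0.1774]
4 [0.0105, 0.0086] [ 0.566 -0.186]
5 [0.0079, 0.0111] [ 0.5739 -0.1971]
6 [0.0048, 0.0127] [ 0.5787 -0.2098]
7 [0.0013, 0.0135] [ 0.58   -0.2233]
8 [-0.0022, 0.0134] [ 0.5777 -0.2367]
9 [-0.0056, 0.0124] [ 0.5721 -0.2491]
10 [-0.0086, 0.0105] [ 0.5635 -0.2595]
11 [-0.0111, 0.0079] [ 0.5524 -0.2674]
12 [-0.0127, 0.0048] [ 0.5397 -0.2722]
13 [-0.0135, 0.0013] [ 0.5262 -0.2735]
14 [-0.0134, -0.0022] [ 0.5128 -0.2712]
15 [-0.0124, -0.0056] [ 0.5004 -0.2656]
16 [-0.0105, -0.0086] [ 0.49  -0.257]
17 [-0.0079, -0.0111] [ 0.4821 -0.2459]
18 [-0.0048, -0.0127] [ 0.4773 -0.2332]
19 [-0.0013, -0.0135] [ 0.476  -0.2197]
20 [0.0022, -0.0134] [ 0.4783 -0.2063]
21 [0.0056, -0.0124] [ 0.4839 -0.1939]
22 [0.0086, -0.0105] [ 0.4925 -0.1835]
23 [0.0111, -0.0079] [ 0.5036 -0.1756]
24 [0.0127, -0.0048] [ 0.5163 -0.1708]
```

```bash
python3 -m inch '[[0.0127,-0.0048,-0.001,0],[0,0,0,0],[0.0135,-0.0013,0,0],[0,0,0,0],[0.0134,0.0022,0,0],[0,0,0,0],[0,0,0,0]]'
```

```text
t: 4.35
eef_pos: [0.5433, -0.171, 0.1616]
tool_rot: [0.0, 1.0, -0.0, 0.001]
contact_force: [-1.4, -0.6, 3.9]
gripper_width: 0.195
grasp_force: 49.9
```

```bash
python3 -m inch '[[0.0062,0.0028,0,0],[0.0062,0.0028,0,0],[0.0053,0.0043,0,0],[0.0052,0.0043,0,0]]'; python3 -m inch '[[0.004,0.0055,0,0],[0.0039,0.0056,0,0],[0.0024,0.0063,0,0],[0.0024,0.0064,0,0],[0.0007,0.0067,0,0],[0.0006,0.0068,0,0]]'
```

```text
t: 4.75
eef_pos: [0.5652, -0.184, 0.1615]
tool_rot: [-0.001, 1.0, 0.0, -0.001]
contact_force: [-5.1, 1.8, 8.4]
gripper_width: 0.195
grasp_force: 50.4
t: 5.35
eef_pos: [0.5805, -0.2199, 0.1616]
tool_rot: [-0.002, 1.0, 0.001, 0.0]
contact_force: [-3.7, 6.1, 5.2]
gripper_width: 0.19
grasp_force: 50.3
```

```bash
python3 -m inch '[[-0.0011,0.0067,0,0],[-0.0011,0.0067,0,0],[-0.0028,0.0062,0,0],[-0.0028,0.0062,0,0],[-0.0043,0.0053,0,0],[-0.0043,0.0052,0,0],[-0.0055,0.004,0,0],[-0.0056,0.0039,0,0]]'; python3 -m inch '[[-0.0063,0.0024,0,0],[-0.0064,0.0024,0,0],[-0.0067,0.0007,0,0],[-0.0068,0.0006,0,0],[-0.0067,-0.0011,0,0],[-0.0067,-0.0011,0,0]]';  python3 -m inch '[[-0.0062,-0.0028,0,0],[-0.0062,-0.0028,0,0]]'
```

```text
t: 6.15
eef_pos: [0.5551, -0.2655, 0.1617]
tool_rot: [-0.0, 1.0, 0.001, 0.003]
contact_force: [5.4, 1.0, -1.3]
gripper_width: 0.197
grasp_force: 49.5
t: 6.75
eef_pos: [0.515, -0.2711, 0.1617]
tool_rot: [0.001, 1.0, 0.0, 0.003]
contact_force: [6.4, -1.3, -3.4]
gripper_width: 0.19
grasp_force: 49.3
t: 6.95
eef_pos: [0.5024, -0.2658, 0.1617]
tool_rot: [0.001, 1.0, -0.0, 0.003]
contact_force: [6.2, -1.8, -3.7]
gripper_width: 0.195
grasp_force: 49.3
```

Drag is still there after about 238° of turn, so I'll take 15° steps from here.

```bash
python3 -m inch '[[-0.0053,-0.0043,0,0],[-0.0052,-0.0043,0,0]]'
```

```text
t: 7.15
eef_pos: [0.4916, -0.2576, 0.1617]
tool_rot: [0.001, 1.0, -0.0, 0.003]
contact_force: [5.2, -4.3, -4.1]
gripper_width: 0.194
grasp_force: 49.3
```

```bash
python3 -m inch '[[-0.004,-0.0055,0,0],[-0.0039,-0.0056,0,0]]'
```

```text
t: 7.35
eef_pos: [0.4823, -0.2451, 0.1616]
tool_rot: [0.0, 1.0, -0.0, 0.001]
contact_force: [1.0, 0.2, 1.6]
gripper_width: 0.197
grasp_force: 50.1
```

Tangential force dropped from about 6.5 N to about 0. I'll check the brake arm with the cameras before letting go.

```bash
python3 -m inch '[[0,0,0,0]]'; python3 - <<'E'
from h import *
t=bot.read_camera("top")["color"];s=bot.read_camera("scene")["color"]
a=cv2.resize(t[215:320,360:465,::-1],(400,400),interpolation=3);b=cv2.resize(s[200:345,110:255,::-1],(400,400),interpolation=3)
cv2.imwrite("pics/chk.png",np.hstack([a,b]))
E
```

```text
t: 7.45
eef_pos: [0.4819, -0.2441, 0.1615]
tool_rot: [-0.0, 1.0, 0.001, 0.0]
contact_force: [0.5, -1.2, 2.9]
gripper_width: 0.193
grasp_force: 50.2
```

View pics/chk.png

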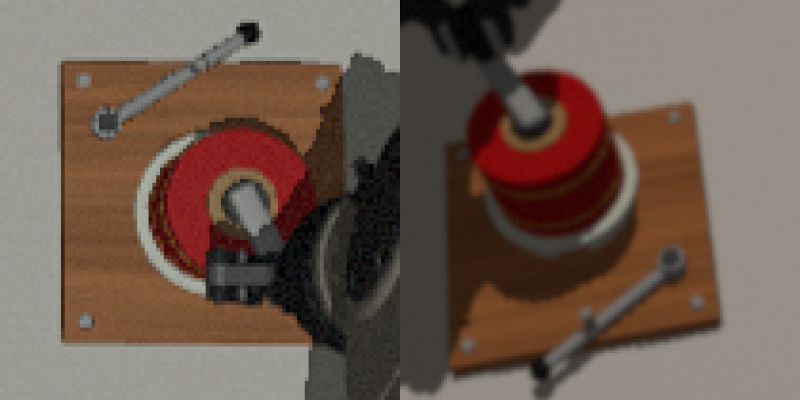

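The picture shows the brake arm sprung out, with its ball end past the board edge (crop 250,32). Now release and lift straight up.

```bash
python3 -m inch '[[0,0,0,0],[0,0,0,0],[0,0,0,0],[0,0,0,0],[0,0,-0.01,0],[0,0,-0.03,0],[0,0,-0.04,0],[0,0,-0.04,0],[0,0,0,0],[0,0,0,0]]' 0.05; python3 - <<'E'
from h import *
o=bot.get_obs();print(o["eef_pos"],o["contact_force"])
c=bot.read_camera("wrist")["color"];t=bot.read_camera("top")["color"]
cv2.imwrite("pics/end.png",np.hstack([cv2.resize(c,(400,300)),cv2.resize(t,(400,300))])[:,:,::-1])
E
```

```text
t: 8.55
eef_pos: [0.4825, -0.2454, 0.2828]
tool_rot: [0.001, 1.0, -0.0, 0.001]
contact_force: [-0.8, -0.0, 0.2]
gripper_width: 0.586
grasp_force: 0.0
[ 0.48249269 -0.24537754  0.28282667] [-0.78902357 -0.01851055  0.16924189]
```

View pics/end.png

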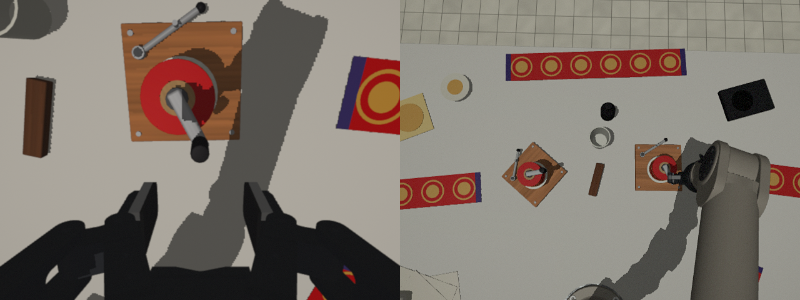

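The gripper is clear, the knob is free (wrist half 200,150), the brake arm is out, and everything else is where it was.

```bash
python3 -c "
from station import bot
print(bot.hand_in())"
```

```text
the job is handed in; nothing more can be done
None
```

I cranked the right-hand winder clockwise about 270° until its brake arm sprang out and the drag fell away, stopped within about 15°, released the knob and handed the job in at about 8.6 s; nothing else in the scene was touched.

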